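# Press the lens cell out of its housing

## Task

Take the slim ejector rod from the rack, put it down through the bore of the extraction stand and drive the stuck lens cell out of its housing until it sits firmly on the sprung cushion below: feel for the cushion, whose height nobody has measured, and press it only about 1 to 3 mm so the cell is not harmed. Then draw the rod out and hang it back in its rack, leaving the stout rod and the other things alone.

Things in the scene. Friction and masses are not known exactly. Their poses are not given: they have to be found in the camera images.
- slim_rod: The ejector rod to use: steel shank 12 mm thick and 84 mm long, a round collar (34 mm across, 5 mm thick), then a square black grip; 127 mm in all, about 0.14 kg. Origin: centre of the tip's end face; z runs up the rod to the grip, x and y square to the grip's flats. Collar underside at z = 84 mm. Hangs upright by its collar in one of the rack's holes, tip 16 mm above the table.
- stout_rod: A second ejector rod hanging in the other hole of the rack, same shape and lengths but with a shank 18 mm in diameter: too thick for the bore. Origin and axes as for the slim rod. A bystander.
- rack: White plastic rod rack, fixed: 60 mm (x) by 140 mm (y), a plate 8 mm thick on two end walls, its top at 100 mm. Origin: centre of its underside, on the table; z up, y along the row of holes. Two through holes 21 mm in diameter, 70 mm apart.
- rack_hole_a (a point): Centre of one rack hole, at the plate's top face (y = -35 mm in the rack).
- rack_hole_b (a point): Centre of the other rack hole, at the plate's top face (y = +35 mm in the rack).
- stand: Extraction stand, fixed: grey base 100 x 100 x 12 mm, four steel pillars, an aluminium guide plate 80 x 80 x 16 mm, top at 104 mm, with a vertical bore through its centre. Below, in line with the bore: a dark lens housing, then a stop post with a sprung rubber cushion. Origin: centre of the underside of the base, on the table; z up.
- bore_mouth (a point): Centre of the round bore at the top face of the guide plate, 104 mm above the table. The bore is 14.4 mm in diameter and goes through the plate, with a 3 mm chamfer at its mouth; below it is open.
- lens_cell (a joint): How far the brass lens cell (32 mm across, 14 mm tall, flat closed back up) has slid down, m. At 0 its back is 18 mm below the bore mouth; it starts at 0 to 0.008. It never slides by itself: it drags with a steady 6 N or so all the way. Beyond 0.026 it is wholly out of the housing; it meets the cushion somewhere from 0.032 to 0.050.
- stop_cushion (a joint): How far the sprung cushion (26 mm across) on the stop post is pressed, m; 0 free, 1 mm for each 3 N on top of the cell's drag; it stays pressed (to 2 mm) when the rod leaves. At 4 mm the cell is harmed. The post is set by hand: the cushion's top is anywhere from 22 to 40 mm above the table, not measured. Readings are too noisy to judge by: feel the force.
- folding_loupe: Small red folding loupe lying on the table, 36 x 52 x 14 mm; origin: centre of its underside. A bystander.
- film_clip: Small black moulded clip on the table, 24 x 36 x 19 mm; origin: centre of its underside. A bystander.
- pill_pot: Small white sample pot with lid, 38 mm across and 58 mm tall, standing on the table; origin: centre of its underside. A bystander.
- rod_grip (a point): Centre of the slim rod's black grip, 108 mm above the tip: 22 x 22 mm and 38 mm tall, from z = 89 to 127 mm on the rod, straight above the collar.
- housing_end (a point): Centre of the open lower end of the lens housing, 60 mm above the table: a tube of 34 mm inner diameter hanging under the guide plate, in which the lens cell is stuck.
Mind the look-alikes: they are no part of the job. What is shaped like the slim_rod but yellow is not meant.

How it is judged:
On the way, in this order (a step that is already met when the one before it is completed fails the run):
1. the slim rod's tip is inside the bore (horizontal distance between slim_rod and bore_mouth below 0.003 m and z of slim_rod in the frame of stand below 0.1 m and angle between slim_rod's own z axis and vertical below 0.1 rad), for 0.1 s.
2. the slim rod has driven the lens cell out and presses it on the cushion, which gives at least 1 mm (value of joint lens_cell above 0.03 m and value of joint stop_cushion above 0.001 m and contact force between slim_rod and lens_cell above 2 N), for 0.1 s.
At the end, for the whole second after the job is handed in: The lens cell is out of the housing (slid more than 30 mm) and still sits firmly on the cushion (pressed at least 0.8 mm); the slim rod hangs upright and still in a hole of the rack with its collar down on the plate (within 3 mm in height, 8 mm sideways, 0.08 rad) (value of joint lens_cell above 0.03 m and value of joint stop_cushion above 0.0008 m and (horizontal distance between slim_rod and rack_hole_a below 0.008 m or horizontal distance between slim_rod and rack_hole_b below 0.008 m) and z of slim_rod in the frame of rack between 0.013 and 0.019 m and angle between slim_rod's own z axis and vertical below 0.08 rad and linear speed of slim_rod below 0.02 m/s); the robot touches nothing.
It fails at once if the cushion is pressed 4 mm or more: the cell is harmed (value of joint stop_cushion above 0.004 m).
It fails at once if the rod bears on the lens cell with more than 25 N (contact force between slim_rod and lens_cell above 25 N).
It fails at once if the rod is forced against the stand with more than 25 N (contact force between slim_rod and stand above 25 N).
It fails at once if the stout rod is moved by more than 20 mm (distance of stout_rod from where it was at the start of the episode above 0.02 m).
It fails at once if the loupe, the clip or the sample pot is moved by more than 20 mm (distance of any of folding_loupe, film_clip, pill_pot from where it was at the start of the episode above 0.02 m).
It also fails if it takes over 51 s, if anything falls off the work surface, if the arm or the gripper's body presses on something with over 40 N, if the wrist force passes 120 N, or if a joint passes its speed limit or range.

## Robot

A 6-joint arm with a two-finger parallel gripper is mounted at the origin on the work surface; the furniture and walls round the work are solid. World frame = base frame: x ahead of the robot, y to its left, z up, the work surface at z = 0. Lengths are in m, angles in rad, forces in N, time in s.
With the tool pointing down it reaches from about 0.225 to 0.875 m from the base axis. Payload 3.4 kg.
Tool frame: the origin (TCP) lies between the finger pads; the fingertips stand 25 mm ahead of it and the grasp point (between the pads) lies 6 mm ahead of it; z points along the fingers, y is the line along which they close (so a half turn about z gives the same grasp; the last joint's range is limited). The gripper opens to 85 mm and grips with 20 to 120 N. Pads are 22 mm wide; open, the fingers measure 114 mm over their backs; the gripper's body (76 mm by 85 mm) begins 54 mm behind the grasp point. The pads swing forward as they close: fully open they stand 13 mm farther back than shut.
Start: joints at [1.047, 0.276, 1.505, -0, 1.361, -0.121], TCP at [0.225, 0.529, 0.256] pointing down, gripper open.
Joint ranges: [-2.89, 2.89], [-0.75, 2.08], [0.22, 2.7], [-1.18, 4.32], [0.11, 2.71], [-2.7, 2.7]. Speed limits (rad/s): [2.57, 2.57, 3.14, 3.14, 3.14, 3.14].

## Interface

Orientations are given as a unit quaternion [w, x, y, z].
In Python, from rig import manip, cams, ticket gives the robot as it stands.
- The arm moves only by the tool step_arm, never from a script. Its argument "increments" is a list of rows, each an object with "dp": the shift along the world's x, y, z each as a share of 0.2 m, from -1 to 1, a list of three; "yaw": the turn about the world's z as a share of 0.15 rad, from -1 to 1; "grip": the opening, from 0 (shut) to 1 (fully open). In form: [{"dp": [tx, ty, tz], "yaw": yaw, "grip": grip}, ...]. A call has 1 to 5 rows; each row shifts and turns the commanded pose from where the row before left it; what a row does not reach is not made up. A row lasts 1/8 s, in which the tool goes at most 62.5 mm and 10.7 degrees, less where a joint would pass 70% of its speed; a pose out of reach is approached as far as the arm can. A call with a number of a shift or a turn outside -1 to 1 is refused whole. A call with a gripper value outside its range is refused whole. The fingers move at their own pace and stop on an object; "squeeze" is the grip in N (left out, the last holds). Time passes only in rows, so rows that do not move let the fingers close. It gives the time, the measured TCP pose, the force, the opening and the grip force at its end, in the units of the state.
- manip.get_state(): the state, without advancing time (a new reading comes with each control period).
- cams.get_image(name): name is "scene" or "top"; returns the picture (400x640x3 uint8, blue, green, red); there is no depth.
- cams.get_calibration(name): a dict with "fx", "fy", "cx", "cy" (pixels), "extrinsics" (4x4, takes a point from camera to world coordinates). Camera axes: x right, y up, looking along -z (the intrinsics and any distortion apply to the point x, -y, -z); pixel columns grow to the right and rows downward; lengths in m; the calibration is good to about 2 mm. A picture is of the moment at which its call begins. get_calibration takes no time and is no camera call.
- ticket.sign_off(): hands the job in; it is judged then, once.
The state is a dict: "clock": time; "qpos": joint angles; "qd": joint speeds; "effort": joint torques, N m; "position": TCP position; "ee_rot": TCP orientation; "contact_force": force on the tool from outside, world axes, zero at the start; "moment": the same for the moment, N m; "width": finger opening in m; "gripper_force": force on a finger pad.
Only numpy, scipy, OpenCV 4.12 (cv2) and the standard library are available. Lean on these libraries where they do the work, as an engineer would, in place of code of your own. Each camera call takes 0.05 s, during which the arm holds its last target. There are 200 camera calls.

## Working session

There is one attempt and no reset: what is moved stays moved. The work goes in short steps, Python scripts to look and compute and a tool call to move; the robot and the scene stay as the last step left them, time stands still between calls to the robot, and variables do not carry over. Pictures are saved under pics/ and viewed, at most 10 in all, crops included, and the job is handed in when it is done.

Besides the shell and the picture viewer there is one more tool, called as name(argument=value, ...), one argument or row to a line, values as JSON. step_arm: Moves the arm, as the interface text tells. Shift numbers are shares of 0.2 m and turn numbers shares of 0.15 rad, none past 1 either way. Its arguments: {"type":"object","properties":{"increments":{"type":"array"},"squeeze":{"type":"number"}},"required":["increments"]}

```bash
mkdir -p pics; ls
python3 - <<'E'
from rig import manip,cams
import cv2
for n in("scene","top"):
    cv2.imwrite(f"pics/{n}0.png",cams.get_image(n)); c=cams.get_calibration(n); print(n,c)
s=manip.get_state(); print({k:s[k] for k in("clock","position","ee_rot","contact_force","width")})
E
```

```text
pics
scene {'fx': 421.4558652290649, 'fy': 421.4558652290649, 'cx': 323.1672313824715, 'cy': 201.53918366276423, 'extrinsics': array([[ 0.72146695,  0.36834623, -0.58635015, -0.04555386],
       [-0.69239405,  0.37309615, -0.61756761, -0.55069552],
       [-0.00871371,  0.85153997,  0.52421727,  0.65923528],
       [ 0.        ,  0.        ,  0.        ,  1.        ]])}
top {'fx': 473.1653757084255, 'fy': 473.1653757084255, 'cx': 320.49115043427213, 'cy': 199.34660831551824, 'extrinsics': array([[-0.00978747,  0.99648409, -0.08320857,  0.41525122],
       [-0.99993728, -0.00930039,  0.00623938,  0.0627575 ],
       [ 0.00544357,  0.08326442,  0.99651262,  1.3425732 ],
       [ 0.        ,  0.        ,  0.        ,  1.        ]])}
{'clock': 0.1, 'position': array([0.22517701, 0.52858595, 0.25551366]), 'ee_rot': array([-2.48767525e-04,  2.00041187e-01,  9.79787123e-01, -8.09906754e-04]), 'contact_force': array([ 0.54272122, -0.32382046, -1.07300147]), 'width': 0.08516236751618417}
```

View pics/scene0.png

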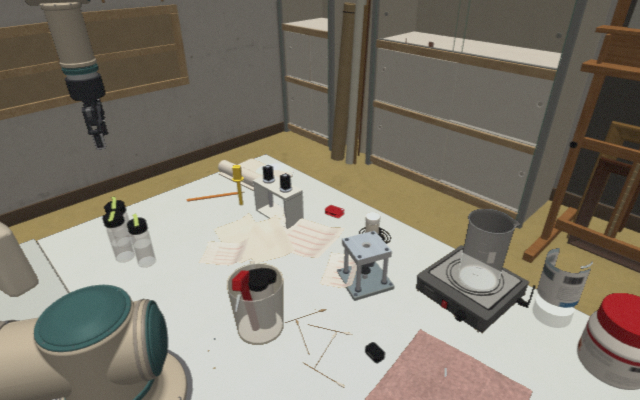

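View pics/top0.png

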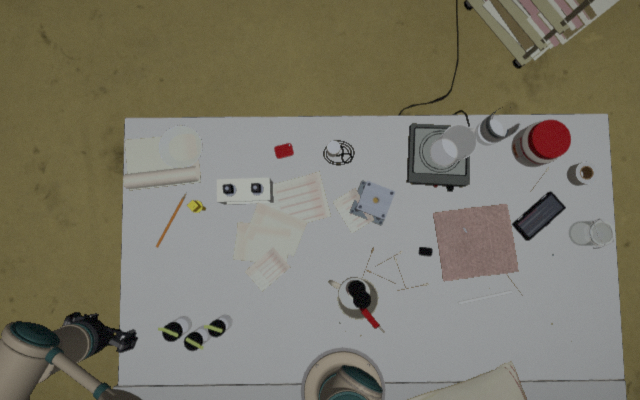

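The rack is at about (245,190) in the top view, with grips at (228,188) and (257,188). The stand is at about (375,201). The yellow look-alike rod is at (197,206). Next I'll zoom in on these.

Run:
```python
import cv2,numpy as np
t=cv2.imread("pics/top0.png"); s=cv2.imread("pics/scene0.png")
R=lambda im,x,y,w,h,k:cv2.resize(im[y:y+h,x:x+w],None,fx=k,fy=k,interpolation=cv2.INTER_CUBIC)
a=np.vstack([np.hstack([R(t,210,170,65,40,6),R(t,345,175,65,50,6)[:240]]),R(s,225,145,130,60,6)])if 0 else None
top=np.hstack([R(t,210,170,65,50,6),R(t,345,175,65,50,6)]) #780x300
bot=np.hstack([R(s,228,152,78,60,5),R(s,335,228,78,60,5)]) #780x300
cv2.imwrite("pics/crop0.png",np.vstack([top,bot]))
```

```text
(no output)
```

View pics/crop0.png

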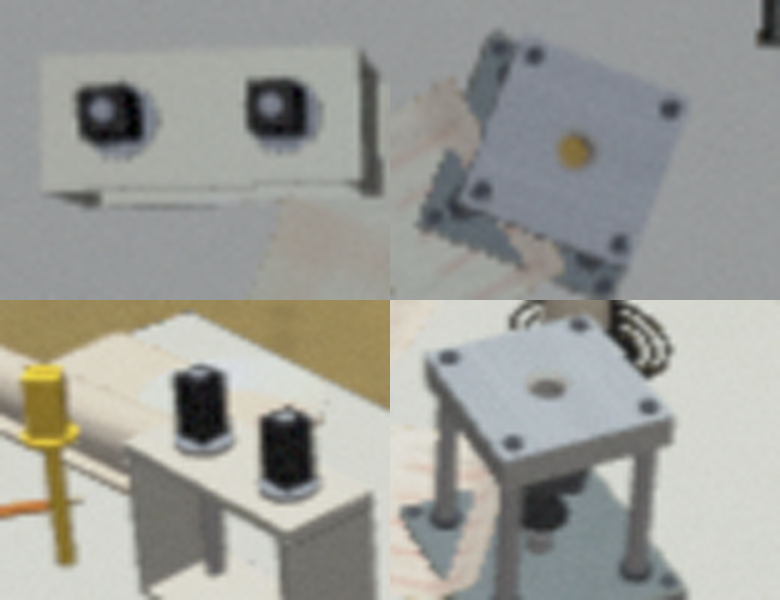

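The two hanging rods look identical from above. In the scene view one shank is visible under the rack, at crop (213,540), and I'll measure its width against the yellow copy. Now I'll compute the poses.

```bash
cat > h.py <<'E'
import numpy as np, cv2
from rig import cams
def ray(n,u,v):
    c=cams.get_calibration(n);E=c["extrinsics"]
    d=E[:3,:3]@np.array([(u-c["cx"])/c["fx"],-(v-c["cy"])/c["fy"],-1]);return E[:3,3],d
def at(n,u,v,z):
    o,d=ray(n,u,v);return (o+d*(z-o[2])/d[2])
def proj(n,p):
    c=cams.get_calibration(n);E=c["extrinsics"];q=E[:3,:3].T@(np.asarray(p)-E[:3,3])
    return np.array([c["cx"]+c["fx"]*q[0]/-q[2],c["cy"]+c["fy"]*q[1]/q[2]]),-q[2]
E
python3 - <<'E'
from h import *
T=lambda x,y,ox,oy,k=6:((x+.5)/k-.5+ox,(y+.5)/k-.5+oy)
np.set_printoptions(precision=4,suppress=True)
for nm,x,y,z in[("gripL",103,108,.143),("gripR",270,106,.143)]: print(nm,at("top",*T(x,y,210,170),z))
rc=[at("top",*T(x,y,210,170),.1) for x,y in[(42,56),(360,47),(365,180),(44,190)]]; print("rack",np.mean(rc,0),*rc)
hs=[at("top",*T(x-390,y,345,175),.104) for x,y in[(535,55),(671,108),(620,243),(481,190)]];print("stand",np.mean(hs,0),at("top",*T(575-390,151,345,175),.104), *hs)
# scene cam
S=lambda x,y,ox,oy:T(x,y,ox,oy,5)
print("scene bore",at("scene",*S(548-390,388-300,335,228),.104))
print("scene holes",np.mean([at("scene",*S(x-390,y-300,335,228),.104) for x,y in[(450,357),(579,325),(649,406),(513,443)]],0))
for nm,x,y in[("L",201,371-300),("R",286,412-300)]: print("scene griptop",nm,at("scene",*S(x,y-0,228,152),.143))
s=cv2.imread("pics/scene0.png").astype(int)
for r in (246-0,):pass
for r in range(188,208,3): print(r,s[r,262:282,1])
print("yellow");
for r in range(190,204,3): print(r,s[r,232:250,0])
for p in([.57,.29,.05],[.57,.22,.05]): print(proj("scene",p))
E
```

```text
gripL [0.5477 0.2937 0.143 ]
gripR [0.5479 0.2228 0.143 ]
rack [0.5476 0.2581 0.1   ] [0.5757 0.3289 0.1   ] [0.5784 0.189  0.1   ] [0.5196 0.1869 0.1   ] [0.5165 0.3275 0.1   ]
stand [ 0.5172 -0.0901  0.104 ] [ 0.5163 -0.0893  0.104 ] [ 0.5587 -0.0726  0.104 ] [ 0.5348 -0.1318  0.104 ] [ 0.4758 -0.1082  0.104 ] [ 0.4995 -0.0479  0.104 ]
scene bore [ 0.5174 -0.0906  0.104 ]
scene holes [ 0.5208 -0.0874  0.104 ]
scene griptop L [0.5531 0.2968 0.143 ]
scene griptop R [0.5556 0.2273 0.143 ]
188 [110 110 109 116 134 163 201 213 216 218 216 217 218 218 217 217 209 180
 156 122]
191 [115 113 112 111 111 107  97 106 109 130 164 197 213 217 218 217 217 206
 161 124]
194 [110 112 113 110 111 107  96  98  99 104 133 159 135 120 116 133 165 196
 216 218]
197 [114 113 114 113 109 106  93  96  99 101 128 182 213 215 212 210 192 151
 122 113]
200 [115 112 111 113 110 111 106  97  95 101 130 179 212 215 214 214 215 213
 215 211]
203 [113 113 113 110 112 113 111  99  96  98 123 177 211 216 214 213 214 213
 215 214]
206 [122 149 181 209 215 216 201 152 117 119 150 196 216 217 217 217 216 217
 214 210]
yellow
190 [208 206 207 208 190 141  62  40  60 137 197 202 205 207 209 205 208 204]
193 [ 65  61  60  58  63  58  47  43  43  84 149 194 202 206 206 209 208 209]
196 [204 207 207 205 203 181 115  53  41  72 146 202 208 206 207 207 207 207]
199 [206 206 207 207 204 204 172  74  39  57 133 198 205 208 206 208 207 207]
202 [207 206 206 206 205 205 179 109  49  41  87 157 203 207 205 208 206 208]
(array([276.5476, 193.9466]), np.float64(1.1994880768985285))
(array([292.4711, 203.1822]), np.float64(1.1562583444565124))
```

Its width is about 3.6–4.2 px at 0.35 px/mm, or roughly 12 mm. The rod at y≈+0.294 is therefore the slim one. I'll close the fingers along x and move above it first.

step_arm(
  increments=[
    {"dp": [0.16, -0.117, 0], "yaw": -0.77, "grip": 0.7},
    {"dp": [0.16, -0.117, 0], "yaw": -0.77, "grip": 0.7},
    {"dp": [0.16, -0.117, 0], "yaw": -0.77, "grip": 0.7},
    {"dp": [0.16, -0.117, 0], "yaw": -0.77, "grip": 0.7},
    {"dp": [0.16, -0.117, 0], "yaw": -0.77, "grip": 0.7},
  ],
)

```text
clock: 0.72
position: [0.3862, 0.411, 0.2559]
ee_rot: [-0.0, 0.472, 0.881, -0.0]
contact_force: [-0.2, -0.3, -0.2]
width: 0.0599
gripper_force: 0.0
```

step_arm(
  increments=[
    {"dp": [0.16, -0.117, 0], "yaw": -0.77, "grip": 0.7},
    {"dp": [0.16, -0.117, 0], "yaw": -0.77, "grip": 0.7},
    {"dp": [0.16, -0.117, 0], "yaw": -0.77, "grip": 0.7},
    {"dp": [0.16, -0.117, 0], "yaw": -0.77, "grip": 0.7},
    {"dp": [0.16, -0.117, 0], "yaw": -0.75, "grip": 0.7},
  ],
)

```text
clock: 1.35
position: [0.5462, 0.2941, 0.2558]
ee_rot: [-0.0, 0.703, 0.711, -0.0]
contact_force: [0.3, 0.2, -0.3]
width: 0.06
gripper_force: 0.0
```

step_arm(
  increments=[
    {"dp": [0, 0, 0], "yaw": 0, "grip": 0.7},
  ],
)

```text
clock: 1.48
position: [0.5474, 0.2931, 0.2553]
ee_rot: [0.0, 0.703, 0.712, -0.001]
contact_force: [0.4, 0.2, -0.2]
width: 0.0596
gripper_force: 0.0
```

step_arm(
  increments=[
    {"dp": [0, 0, -0.2], "yaw": 0, "grip": 0.6},
    {"dp": [0, 0, -0.2], "yaw": 0, "grip": 0.6},
    {"dp": [0, 0, -0.12], "yaw": 0, "grip": 0.6},
    {"dp": [0, 0, -0.06], "yaw": 0, "grip": 0.6},
    {"dp": [0, 0, -0.02], "yaw": 0, "grip": 0.6},
  ],
)

```text
clock: 2.1
position: [0.5449, 0.2954, 0.136]
ee_rot: [-0.0, 0.701, 0.713, -0.0]
contact_force: [1.3, -0.3, 0.5]
width: 0.0512
gripper_force: 0.0
```

Run:
```python
from h import *
s=cams.get_image("scene");t=cams.get_image("top")
R=lambda im,x,y,w,h,k:cv2.resize(im[y:y+h,x:x+w],None,fx=k,fy=k,interpolation=cv2.INTER_CUBIC)
cv2.imwrite("pics/c1.png",np.hstack([R(s,228,130,78,80,5),R(t,210,160,65,67,6)[:400]]))
from rig import manip
print(manip.get_state()["position"])
```

```text
[0.54551986 0.29537542 0.13676229]
```

View pics/c1.png

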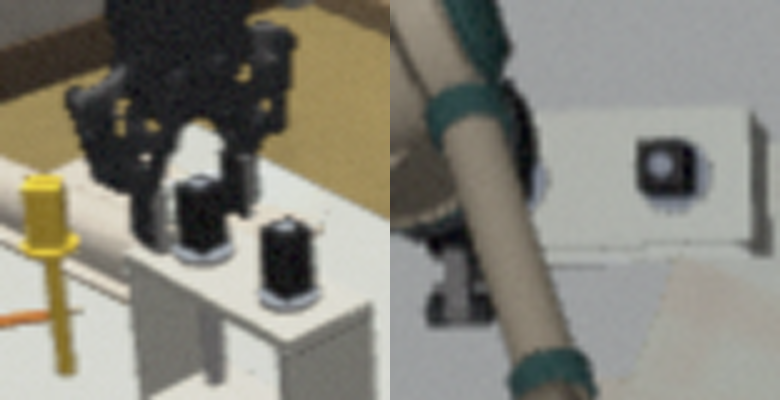

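The fingers straddle the left grip, which sits at crop (203,220) between finger tips at (152,225) and (240,190). I'll centre on it and close.

step_arm(
  increments=[
    {"dp": [0.012, 0, -0.005], "yaw": 0, "grip": 0.6},
    {"dp": [0, 0, 0], "yaw": 0, "grip": 0.0},
    {"dp": [0, 0, 0], "yaw": 0, "grip": 0.0},
    {"dp": [0, 0, 0], "yaw": 0, "grip": 0.0},
    {"dp": [0, 0, 0], "yaw": 0, "grip": 0.0},
  ],
  squeeze=60,
)

```text
clock: 2.82
position: [0.5483, 0.2952, 0.1361]
ee_rot: [0.0, 0.701, 0.713, 0.001]
contact_force: [0.5, 0.4, 5.2]
width: 0.0212
gripper_force: 59.2
```

step_arm(
  increments=[
    {"dp": [0, 0, 0], "yaw": 0, "grip": 0.0},
    {"dp": [0, 0, 0], "yaw": 0, "grip": 0.0},
  ],
)

```text
clock: 3.08
position: [0.5483, 0.2952, 0.1361]
ee_rot: [0.0, 0.701, 0.713, 0.001]
contact_force: [-0.7, 0.2, 5.0]
width: 0.0213
gripper_force: 59.2
```

step_arm(
  increments=[
    {"dp": [0, 0, 0.05], "yaw": 0, "grip": 0.0},
    {"dp": [0, 0, 0.1], "yaw": 0, "grip": 0.0},
    {"dp": [0, 0, 0.15], "yaw": 0, "grip": 0.0},
    {"dp": [0, 0, 0.15], "yaw": 0, "grip": 0.0},
    {"dp": [0, 0, 0.15], "yaw": 0, "grip": 0.0},
  ],
)

```text
clock: 3.7
position: [0.5473, 0.2948, 0.2558]
ee_rot: [-0.0, 0.701, 0.713, -0.001]
contact_force: [0.2, -0.0, -2.0]
width: 0.0213
gripper_force: 58.7
```

step_arm(
  increments=[
    {"dp": [0, 0, 0.02], "yaw": 0, "grip": 0.0},
    {"dp": [0, 0, 0], "yaw": 0, "grip": 0.0},
  ],
)

```text
clock: 3.95
position: [0.5473, 0.2948, 0.2583]
ee_rot: [-0.0, 0.701, 0.713, -0.001]
contact_force: [0.5, -0.9, -2.3]
width: 0.0212
gripper_force: 58.9
```

Run:
```python
from h import *
from rig import manip
P=np.mean([manip.get_state()["position"] for _ in range(5)],0);print(P)
s=cams.get_image("scene");cv2.imwrite("pics/s2raw.png",s)
tip=P-[0,0,.12]; print(proj("scene",tip),proj("scene",tip+[0,0,.084]),proj("scene",P))
(u,v),_=proj("scene",P-[0,0,.06]);x,y=int(u)-35,int(v)-45
print(x,y);cv2.imwrite("pics/c2.png",cv2.resize(s[y:y+75,x:x+70],None,fx=8,fy=8,interpolation=cv2.INTER_CUBIC))
```

```text
[0.54725805 0.29477746 0.25833902]
(array([266.68004796, 168.2596743 ]), np.float64(1.1427948902939309)) (array([264.13549351, 139.48916286]), np.float64(1.098760639393619)) (array([262.98144462, 126.44067929]), np.float64(1.0798888175791996))
229 102
```

View pics/c2.png

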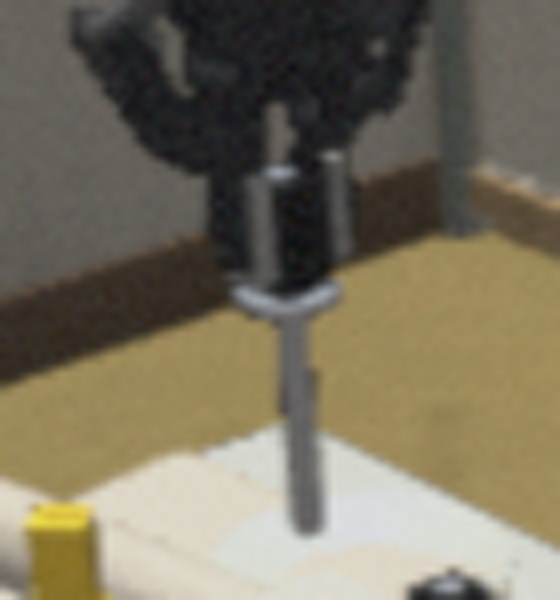

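The slim rod is held upright, with its tip at crop (307,530), which is scene (267.3,168.3). I predicted (266.7,168.3). I'll lift it above the neighbouring grip and carry it to the stand.

step_arm(
  increments=[
    {"dp": [0, 0, 0.12], "yaw": 0, "grip": 0.0},
    {"dp": [0, 0, 0.12], "yaw": 0, "grip": 0.0},
    {"dp": [-0.019, -0.12, 0], "yaw": 0, "grip": 0.0},
    {"dp": [-0.019, -0.24, 0], "yaw": 0, "grip": 0.0},
    {"dp": [-0.019, -0.24, 0], "yaw": 0, "grip": 0.0},
  ],
)

```text
clock: 4.62
position: [0.5348, 0.1726, 0.3049]
ee_rot: [-0.001, 0.701, 0.713, -0.002]
contact_force: [0.1, 0.1, -1.9]
width: 0.0216
gripper_force: 59.0
```

step_arm(
  increments=[
    {"dp": [-0.019, -0.24, 0], "yaw": 0, "grip": 0.0},
    {"dp": [-0.019, -0.24, 0], "yaw": 0, "grip": 0.0},
    {"dp": [-0.019, -0.24, 0], "yaw": 0, "grip": 0.0},
    {"dp": [-0.019, -0.24, 0], "yaw": 0, "grip": 0.0},
    {"dp": [-0.019, -0.24, 0], "yaw": 0, "grip": 0.0},
  ],
)

```text
clock: 5.25
position: [0.5152, -0.0671, 0.3051]
ee_rot: [-0.002, 0.702, 0.713, -0.001]
contact_force: [0.5, -0.2, -1.8]
width: 0.0212
gripper_force: 59.0
```

step_arm(
  increments=[
    {"dp": [0, -0.12, -0.1], "yaw": 0, "grip": 0.0},
    {"dp": [0, 0, -0.14], "yaw": 0, "grip": 0.0},
    {"dp": [0, 0, -0.08], "yaw": 0, "grip": 0.0},
    {"dp": [0, 0, 0], "yaw": 0, "grip": 0.0},
  ],
)

```text
clock: 5.75
position: [0.5146, -0.0892, 0.2403]
ee_rot: [-0.003, 0.702, 0.712, -0.002]
contact_force: [-0.8, -0.4, -1.7]
width: 0.0215
gripper_force: 58.9
```

Run:
```python
from h import *
from rig import manip
P=np.mean([manip.get_state()["position"] for _ in range(5)],0);print(P)
s=cams.get_image("scene");t=cams.get_image("top");cv2.imwrite("pics/s3raw.png",s);
tip=P-[0,0,.12]; print("tip pred",proj("scene",tip), "bore",proj("scene",[.517,-.09,.104]))
R=lambda im,x,y,w,h,k:cv2.resize(im[y:y+h,x:x+w],None,fx=k,fy=k,interpolation=cv2.INTER_CUBIC)
cv2.imwrite("pics/c3.png",np.hstack([R(s,335,205,50,70,8),R(t,345,175,48,70,8)]))
```

```text
[ 0.51458205 -0.08921917  0.24028687]
tip pred (array([365.17021271, 239.37669038]), np.float64(0.8959546927813867)) bore (array([365.86046718, 245.15749511]), np.float64(0.905428095632598))
```

View pics/c3.png

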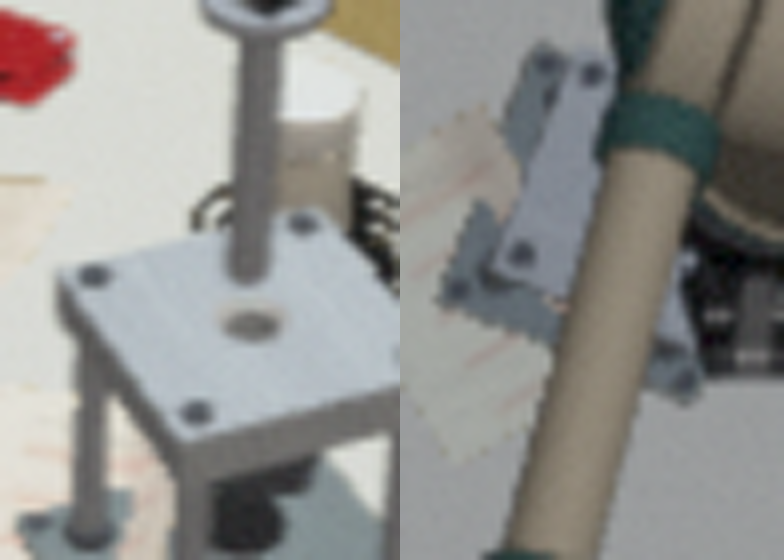

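In the scene crop the tip's end face is at about (249,275), which is (366.1,239.4). The bore mouth is at about (251,320), which is (366.4,244.9). The top view is blocked by the arm. I'll work out the correction relative to the tip.

Run:
```python
from h import *
P=np.array([.5146,-.0892,.2403]);tip=P-[0,0,.12]
off=np.array([366.1,239.4])-proj("scene",tip)[0];print("off",off)
b=at("scene",*(np.array([366.4,244.9])-off),.104);print("bore rel",b,b-tip)
for d in((1,0),(0,1)): print(at("scene",*(np.array([366.4,244.9])+d-off),.104)-b)
```

```text
off [0.93071844 0.03569574]
bore rel [ 0.51717672 -0.08873076  0.104     ] [ 0.00257672  0.00046924 -0.0163    ]
[ 0.00153243 -0.00150449  0.        ]
[-0.00263931 -0.00231825  0.        ]
```

step_arm(
  increments=[
    {"dp": [0.011, 0, 0], "yaw": 0, "grip": 0.0},
    {"dp": [0, 0, -0.03], "yaw": 0, "grip": 0.0},
    {"dp": [0, 0, -0.03], "yaw": 0, "grip": 0.0},
    {"dp": [0, 0, -0.02], "yaw": 0, "grip": 0.0},
    {"dp": [0, 0, -0.01], "yaw": 0, "grip": 0.0},
  ],
)

```text
clock: 6.48
position: [0.5194, -0.0889, 0.2249]
ee_rot: [-0.0, 0.701, 0.713, -0.0]
contact_force: [-0.5, 0.8, -1.8]
width: 0.0212
gripper_force: 58.9
```

step_arm(
  increments=[
    {"dp": [0, 0, 0], "yaw": 0, "grip": 0.0},
    {"dp": [0, 0, 0], "yaw": 0, "grip": 0.0},
  ],
)

```text
clock: 6.72
position: [0.5197, -0.089, 0.2255]
ee_rot: [0.0, 0.701, 0.713, 0.0]
contact_force: [-0.2, 0.7, -0.7]
width: 0.0213
gripper_force: 58.9
```

Run:
```python
from h import *
from rig import manip
for i in range(3):
    s=cams.get_image("scene");print(manip.get_state()["position"],manip.get_state()["ee_rot"])
cv2.imwrite("pics/c4.png",cv2.resize(s[215:265,335:395],None,fx=10,fy=10,interpolation=cv2.INTER_CUBIC))
```

```text
[ 0.5197497  -0.08905336  0.22551698] [2.22862141e-04 7.01439782e-01 7.12728678e-01 1.14798709e-04]
[ 0.51974786 -0.08901915  0.22552328] [2.29035736e-04 7.01425872e-01 7.12742362e-01 1.35974311e-04]
[ 0.5196987  -0.08903908  0.22548355] [1.67395043e-04 7.01436151e-01 7.12732269e-01 1.08235143e-04]
```

View pics/c4.png

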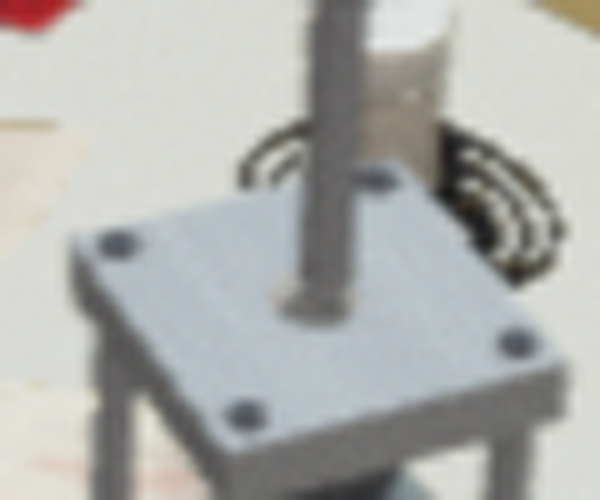

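At mouth level the tip is at crop (327,292) and the mouth centre at (315,300). The rod therefore sits about 2.5 mm to the right, so I'll shift and enter.

step_arm(
  increments=[
    {"dp": [-0.009, 0.008, 0], "yaw": 0, "grip": 0.0},
    {"dp": [0, 0, 0], "yaw": 0, "grip": 0.0},
    {"dp": [0, 0, -0.01], "yaw": 0, "grip": 0.0},
    {"dp": [0, 0, -0.01], "yaw": 0, "grip": 0.0},
    {"dp": [0, 0, 0], "yaw": 0, "grip": 0.0},
  ],
)

```text
clock: 7.5
position: [0.5177, -0.0874, 0.221]
ee_rot: [-0.0, 0.701, 0.713, -0.0]
contact_force: [-0.7, 0.4, -1.6]
width: 0.0215
gripper_force: 58.9
```

step_arm(
  increments=[
    {"dp": [0, 0, -0.005], "yaw": 0, "grip": 0.0},
    {"dp": [0, 0, 0], "yaw": 0, "grip": 0.0},
  ],
)

```text
clock: 7.75
position: [0.5178, -0.0874, 0.2203]
ee_rot: [-0.0, 0.701, 0.713, -0.0]
contact_force: [0.6, -0.9, -1.9]
width: 0.0215
gripper_force: 58.9
```

step_arm(
  increments=[
    {"dp": [0, 0, -0.005], "yaw": 0, "grip": 0.0},
    {"dp": [0, 0, -0.005], "yaw": 0, "grip": 0.0},
    {"dp": [0, 0, 0], "yaw": 0, "grip": 0.0},
  ],
)

```text
clock: 8.12
position: [0.5178, -0.0874, 0.2182]
ee_rot: [-0.0, 0.701, 0.713, -0.0]
contact_force: [0.8, -0.0, -1.5]
width: 0.0211
gripper_force: 58.9
```

step_arm(
  increments=[
    {"dp": [0, 0, -0.005], "yaw": 0, "grip": 0.0},
    {"dp": [0, 0, -0.005], "yaw": 0, "grip": 0.0},
    {"dp": [0, 0, 0], "yaw": 0, "grip": 0.0},
  ],
)

```text
clock: 8.5
position: [0.5177, -0.0874, 0.2162]
ee_rot: [-0.0, 0.701, 0.713, -0.0]
contact_force: [-0.1, 1.0, -1.7]
width: 0.0213
gripper_force: 58.9
```

Entry is clean with no side force. I'll keep going down and feel for the cell.

step_arm(
  increments=[
    {"dp": [0, 0, -0.01], "yaw": 0, "grip": 0.0},
    {"dp": [0, 0, -0.01], "yaw": 0, "grip": 0.0},
    {"dp": [0, 0, -0.01], "yaw": 0, "grip": 0.0},
    {"dp": [0, 0, -0.005], "yaw": 0, "grip": 0.0},
    {"dp": [0, 0, 0], "yaw": 0, "grip": 0.0},
  ],
)

```text
clock: 9.12
position: [0.5178, -0.0874, 0.2092]
ee_rot: [-0.0, 0.701, 0.713, -0.0]
contact_force: [0.2, 0.6, -1.1]
width: 0.0213
gripper_force: 58.9
```

step_arm(
  increments=[
    {"dp": [0, 0, -0.01], "yaw": 0, "grip": 0.0},
    {"dp": [0, 0, -0.01], "yaw": 0, "grip": 0.0},
    {"dp": [0, 0, -0.01], "yaw": 0, "grip": 0.0},
    {"dp": [0, 0, -0.01], "yaw": 0, "grip": 0.0},
  ],
)

```text
clock: 9.62
position: [0.5178, -0.0874, 0.2012]
ee_rot: [0.0, 0.701, 0.713, 0.0]
contact_force: [-1.3, 0.3, -1.3]
width: 0.0215
gripper_force: 58.9
```

step_arm(
  increments=[
    {"dp": [0, 0, -0.01], "yaw": 0, "grip": 0.0},
    {"dp": [0, 0, -0.01], "yaw": 0, "grip": 0.0},
  ],
)

```text
clock: 9.88
position: [0.5179, -0.0874, 0.1979]
ee_rot: [0.0, 0.701, 0.713, 0.0]
contact_force: [-1.0, 0.4, 3.5]
width: 0.0213
gripper_force: 59.6
```

step_arm(
  increments=[
    {"dp": [0, 0, -0.01], "yaw": 0, "grip": 0.0},
    {"dp": [0, 0, -0.01], "yaw": 0, "grip": 0.0},
  ],
)

```text
clock: 10.12
position: [0.5179, -0.0874, 0.1934]
ee_rot: [0.0, 0.701, 0.713, 0.0]
contact_force: [-0.2, -0.4, 3.1]
width: 0.0208
gripper_force: 59.6
```

step_arm(
  increments=[
    {"dp": [0, 0, -0.01], "yaw": 0, "grip": 0.0},
    {"dp": [0, 0, -0.01], "yaw": 0, "grip": 0.0},
  ],
)

```text
clock: 10.38
position: [0.5179, -0.0874, 0.1892]
ee_rot: [0.0, 0.701, 0.713, 0.0]
contact_force: [-0.8, 0.9, 4.1]
width: 0.0214
gripper_force: 59.6
```

The cell was met at TCP z≈0.199, with the drag reading about +3.7 against a baseline of −1.6. I'll push on, going finer near the possible cushion range.

step_arm(
  increments=[
    {"dp": [0, 0, -0.01], "yaw": 0, "grip": 0.0},
    {"dp": [0, 0, -0.01], "yaw": 0, "grip": 0.0},
    {"dp": [0, 0, -0.01], "yaw": 0, "grip": 0.0},
    {"dp": [0, 0, -0.01], "yaw": 0, "grip": 0.0},
    {"dp": [0, 0, -0.01], "yaw": 0, "grip": 0.0},
  ],
)

```text
clock: 11.0
position: [0.5179, -0.0874, 0.1792]
ee_rot: [0.0, 0.701, 0.713, 0.0]
contact_force: [-0.2, 0.0, 3.7]
width: 0.0213
gripper_force: 59.6
```

step_arm(
  increments=[
    {"dp": [0, 0, -0.005], "yaw": 0, "grip": 0.0},
    {"dp": [0, 0, -0.005], "yaw": 0, "grip": 0.0},
  ],
)

```text
clock: 11.25
position: [0.5179, -0.0874, 0.1773]
ee_rot: [0.0, 0.701, 0.713, 0.0]
contact_force: [-1.3, 1.0, 3.6]
width: 0.0211
gripper_force: 59.6
```

step_arm(
  increments=[
    {"dp": [0, 0, -0.005], "yaw": 0, "grip": 0.0},
  ],
)

```text
clock: 11.38
position: [0.5179, -0.0874, 0.1763]
ee_rot: [0.0, 0.701, 0.713, 0.0]
contact_force: [-1.1, 0.1, 3.5]
width: 0.0215
gripper_force: 59.6
```

step_arm(
  increments=[
    {"dp": [0, 0, -0.005], "yaw": 0, "grip": 0.0},
  ],
)

```text
clock: 11.5
position: [0.5179, -0.0874, 0.1753]
ee_rot: [0.0, 0.701, 0.713, 0.0]
contact_force: [-0.1, 1.1, 3.9]
width: 0.0212
gripper_force: 59.6
```

step_arm(
  increments=[
    {"dp": [0, 0, -0.005], "yaw": 0, "grip": 0.0},
  ],
)

```text
clock: 11.62
position: [0.5179, -0.0874, 0.1743]
ee_rot: [0.0, 0.701, 0.713, 0.0]
contact_force: [-0.4, 0.0, 3.7]
width: 0.0214
gripper_force: 59.6
```

step_arm(
  increments=[
    {"dp": [0, 0, -0.005], "yaw": 0, "grip": 0.0},
  ],
)

```text
clock: 11.75
position: [0.5179, -0.0874, 0.1733]
ee_rot: [0.0, 0.701, 0.713, 0.0]
contact_force: [-0.7, -0.5, 4.0]
width: 0.0215
gripper_force: 59.6
```

step_arm(
  increments=[
    {"dp": [0, 0, -0.005], "yaw": 0, "grip": 0.0},
  ],
)

```text
clock: 11.88
position: [0.5179, -0.0874, 0.1723]
ee_rot: [0.0, 0.701, 0.713, 0.0]
contact_force: [-0.1, -0.0, 3.6]
width: 0.0215
gripper_force: 59.6
```

step_arm(
  increments=[
    {"dp": [0, 0, -0.005], "yaw": 0, "grip": 0.0},
  ],
)

```text
clock: 12.0
position: [0.5179, -0.0874, 0.1713]
ee_rot: [0.0, 0.701, 0.713, 0.0]
contact_force: [-1.0, 0.2, 3.6]
width: 0.0211
gripper_force: 59.6
```

step_arm(
  increments=[
    {"dp": [0, 0, -0.005], "yaw": 0, "grip": 0.0},
  ],
)

```text
clock: 12.12
position: [0.5179, -0.0874, 0.1703]
ee_rot: [0.0, 0.701, 0.713, 0.0]
contact_force: [-0.4, -0.1, 3.5]
width: 0.0217
gripper_force: 59.6
```

step_arm(
  increments=[
    {"dp": [0, 0, -0.005], "yaw": 0, "grip": 0.0},
  ],
)

```text
clock: 12.25
position: [0.5178, -0.0874, 0.1693]
ee_rot: [0.0, 0.701, 0.713, 0.0]
contact_force: [-0.7, 0.7, 3.5]
width: 0.0213
gripper_force: 59.6
```

step_arm(
  increments=[
    {"dp": [0, 0, -0.005], "yaw": 0, "grip": 0.0},
  ],
)

```text
clock: 12.38
position: [0.5179, -0.0874, 0.1683]
ee_rot: [0.0, 0.701, 0.713, 0.0]
contact_force: [-1.0, 0.2, 5.2]
width: 0.0218
gripper_force: 59.7
```

step_arm(
  increments=[
    {"dp": [0, 0, -0.005], "yaw": 0, "grip": 0.0},
  ],
)

```text
clock: 12.5
position: [0.5179, -0.0874, 0.1676]
ee_rot: [0.0, 0.701, 0.713, 0.0]
contact_force: [-1.7, -0.2, 6.0]
width: 0.0213
gripper_force: 59.9
```

The force is now rising (5.2, then 6.0), so the cushion has been met. I need about 10 N.

step_arm(
  increments=[
    {"dp": [0, 0, -0.004], "yaw": 0, "grip": 0.0},
    {"dp": [0, 0, 0], "yaw": 0, "grip": 0.0},
  ],
)

```text
clock: 12.75
position: [0.5179, -0.0874, 0.167]
ee_rot: [0.0, 0.701, 0.713, 0.0]
contact_force: [-1.4, 0.6, 7.3]
width: 0.0214
gripper_force: 60.2
```

step_arm(
  increments=[
    {"dp": [0, 0, -0.004], "yaw": 0, "grip": 0.0},
    {"dp": [0, 0, 0], "yaw": 0, "grip": 0.0},
  ],
)

```text
clock: 13.0
position: [0.5179, -0.0874, 0.1665]
ee_rot: [0.0, 0.701, 0.713, 0.0]
contact_force: [-2.1, 1.2, 8.6]
width: 0.0215
gripper_force: 60.3
```

step_arm(
  increments=[
    {"dp": [0, 0, 0], "yaw": 0, "grip": 0.0},
  ],
)

```text
clock: 13.12
position: [0.5179, -0.0874, 0.1665]
ee_rot: [0.0, 0.701, 0.713, 0.0]
contact_force: [-1.5, 0.1, 9.0]
width: 0.0214
gripper_force: 60.3
```

step_arm(
  increments=[
    {"dp": [0, 0, -0.003], "yaw": 0, "grip": 0.0},
    {"dp": [0, 0, 0], "yaw": 0, "grip": 0.0},
    {"dp": [0, 0, 0], "yaw": 0, "grip": 0.0},
  ],
)

```text
clock: 13.5
position: [0.5179, -0.0874, 0.1661]
ee_rot: [0.0, 0.701, 0.713, 0.0]
contact_force: [-2.2, 1.5, 10.2]
width: 0.0214
gripper_force: 60.5
```

That is about 2.1 mm of press. Now I'll withdraw and return to the rack.

step_arm(
  increments=[
    {"dp": [0, 0, 0.03], "yaw": 0, "grip": 0.0},
    {"dp": [0, 0, 0.12], "yaw": 0, "grip": 0.0},
    {"dp": [0, 0, 0.2], "yaw": 0, "grip": 0.0},
    {"dp": [0, 0, 0.2], "yaw": 0, "grip": 0.0},
    {"dp": [0, 0, 0.15], "yaw": 0, "grip": 0.0},
  ],
)

```text
clock: 14.12
position: [0.5179, -0.0875, 0.3061]
ee_rot: [0.0, 0.701, 0.713, 0.0]
contact_force: [-0.0, 0.2, -2.3]
width: 0.0214
gripper_force: 59.6
```

step_arm(
  increments=[
    {"dp": [0, 0.08, 0], "yaw": 0, "grip": 0.0},
    {"dp": [0.02, 0.2, 0], "yaw": 0, "grip": 0.0},
    {"dp": [0.02, 0.2, 0], "yaw": 0, "grip": 0.0},
    {"dp": [0.02, 0.2, 0], "yaw": 0, "grip": 0.0},
    {"dp": [0.02, 0.2, 0], "yaw": 0, "grip": 0.0},
  ],
)

```text
clock: 14.75
position: [0.5324, 0.0909, 0.3024]
ee_rot: [-0.002, 0.701, 0.713, -0.001]
contact_force: [0.1, 0.3, -1.1]
width: 0.0213
gripper_force: 59.5
```

step_arm(
  increments=[
    {"dp": [0.02, 0.2, 0], "yaw": 0, "grip": 0.0},
    {"dp": [0.02, 0.2, 0], "yaw": 0, "grip": 0.0},
    {"dp": [0.02, 0.2, 0], "yaw": 0, "grip": 0.0},
    {"dp": [0.01, 0.2, 0], "yaw": 0, "grip": 0.0},
    {"dp": [0, 0.15, 0], "yaw": 0, "grip": 0.0},
  ],
)

```text
clock: 15.38
position: [0.5461, 0.2811, 0.3019]
ee_rot: [-0.001, 0.701, 0.713, -0.002]
contact_force: [-0.4, -1.0, -1.9]
width: 0.0214
gripper_force: 59.5
```

step_arm(
  increments=[
    {"dp": [0, 0.08, 0], "yaw": 0, "grip": 0.0},
    {"dp": [0, 0, 0], "yaw": 0, "grip": 0.0},
    {"dp": [0, 0, 0], "yaw": 0, "grip": 0.0},
  ],
)

```text
clock: 15.75
position: [0.5476, 0.2936, 0.3046]
ee_rot: [0.0, 0.702, 0.713, -0.001]
contact_force: [1.4, -0.5, -2.2]
width: 0.0212
gripper_force: 59.5
```

step_arm(
  increments=[
    {"dp": [0, 0.006, -0.1], "yaw": 0, "grip": 0.0},
    {"dp": [0, 0, -0.15], "yaw": 0, "grip": 0.0},
    {"dp": [0, 0, -0.12], "yaw": 0, "grip": 0.0},
    {"dp": [0, 0, 0], "yaw": 0, "grip": 0.0},
    {"dp": [0, 0, 0], "yaw": 0, "grip": 0.0},
  ],
)

```text
clock: 16.38
position: [0.5486, 0.2953, 0.2323]
ee_rot: [0.0, 0.702, 0.712, 0.001]
contact_force: [0.5, 0.1, -1.4]
width: 0.0215
gripper_force: 59.4
```

Run:
```python
from h import *
s=cams.get_image("scene")
a=cv2.resize(s[135:205,235:305],None,fx=8,fy=8,interpolation=cv2.INTER_CUBIC)
cv2.imwrite("pics/c5.png",a)
```

```text
(no output)
```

View pics/c5.png

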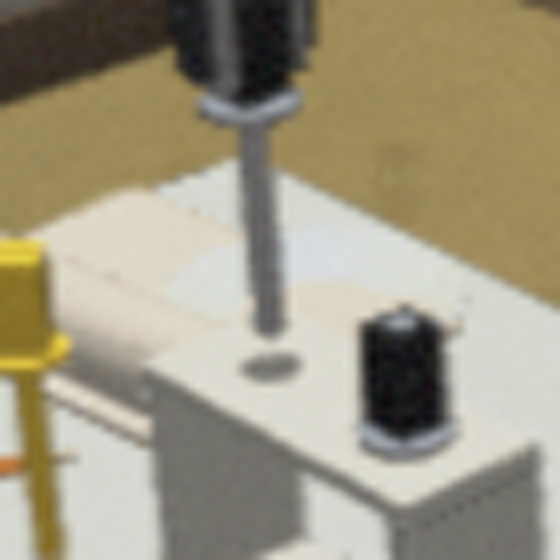

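The tip at crop (270,330) is centred above the empty hole at (270,366). The stout rod hasn't moved. Lowering the rod.

step_arm(
  increments=[
    {"dp": [0, 0, -0.05], "yaw": 0, "grip": 0.0},
    {"dp": [0, 0, -0.05], "yaw": 0, "grip": 0.0},
    {"dp": [0, 0, -0.05], "yaw": 0, "grip": 0.0},
    {"dp": [0, 0, -0.08], "yaw": 0, "grip": 0.0},
    {"dp": [0, 0, -0.08], "yaw": 0, "grip": 0.0},
  ],
)

```text
clock: 17.05
position: [0.5476, 0.2957, 0.1677]
ee_rot: [-0.0, 0.701, 0.713, -0.0]
contact_force: [-0.2, 0.4, -1.5]
width: 0.0212
gripper_force: 59.5
```

step_arm(
  increments=[
    {"dp": [0, 0, -0.08], "yaw": 0, "grip": 0.0},
    {"dp": [0, 0, -0.05], "yaw": 0, "grip": 0.0},
    {"dp": [0, 0, -0.02], "yaw": 0, "grip": 0.0},
    {"dp": [0, 0, -0.01], "yaw": 0, "grip": 0.0},
    {"dp": [0, 0, 0], "yaw": 0, "grip": 0.0},
  ],
)

```text
clock: 17.68
position: [0.5481, 0.2959, 0.1375]
ee_rot: [0.0, 0.701, 0.713, 0.0]
contact_force: [0.6, 0.0, -2.6]
width: 0.0212
gripper_force: 59.5
```

step_arm(
  increments=[
    {"dp": [0, 0, -0.005], "yaw": 0, "grip": 0.0},
    {"dp": [0, 0, -0.002], "yaw": 0, "grip": 0.0},
    {"dp": [0, 0, 0], "yaw": 0, "grip": 0.0},
  ],
)

```text
clock: 18.05
position: [0.548, 0.2959, 0.1361]
ee_rot: [0.0, 0.701, 0.713, 0.0]
contact_force: [-0.1, -1.3, 0.4]
width: 0.0215
gripper_force: 59.8
```

The collar has touched the plate. I'll release and retreat.

step_arm(
  increments=[
    {"dp": [0, 0, 0], "yaw": 0, "grip": 0.6},
    {"dp": [0, 0, 0], "yaw": 0, "grip": 0.6},
    {"dp": [0, 0, 0], "yaw": 0, "grip": 0.6},
    {"dp": [0, 0, 0.05], "yaw": 0, "grip": 0.6},
    {"dp": [0, 0, 0.15], "yaw": 0, "grip": 0.6},
  ],
)

```text
clock: 18.68
position: [0.5469, 0.2954, 0.1751]
ee_rot: [-0.001, 0.701, 0.713, -0.002]
contact_force: [0.2, -0.1, 0.2]
width: 0.0511
gripper_force: 0.0
```

step_arm(
  increments=[
    {"dp": [0, 0, 0.2], "yaw": 0, "grip": 0.6},
    {"dp": [0, 0, 0.2], "yaw": 0, "grip": 0.6},
    {"dp": [-0.2, 0.1, 0.1], "yaw": 0, "grip": 0.6},
    {"dp": [-0.2, 0.1, 0], "yaw": 0, "grip": 0.6},
    {"dp": [0, 0, 0], "yaw": 0, "grip": 0.6},
  ],
)

```text
clock: 19.3
position: [0.4653, 0.3369, 0.2773]
ee_rot: [-0.0, 0.7, 0.714, 0.001]
contact_force: [0.5, -0.2, 0.6]
width: 0.0514
gripper_force: 0.0
```

Run:
```python
from h import *
s=cams.get_image("scene")
R=lambda x,y:cv2.resize(s[y:y+70,x:x+65],None,fx=6,fy=6,interpolation=cv2.INTER_CUBIC)
cv2.imwrite("pics/c6.png",np.hstack([R(245,150),R(335,225)]))
```

```text
(no output)
```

View pics/c6.png

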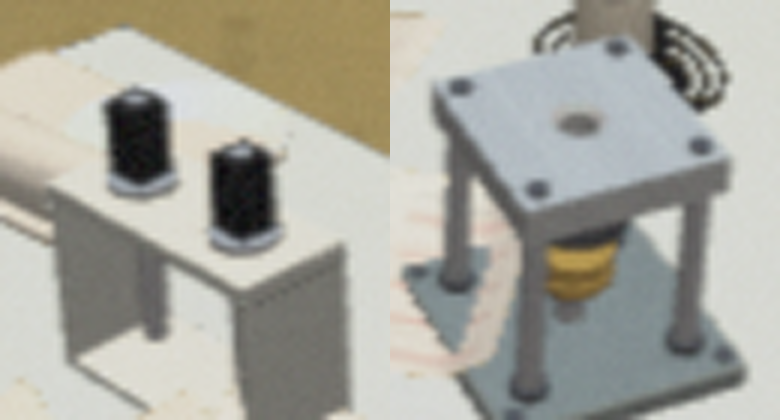

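The slim rod hangs upright in its hole at crop (140,140), with the stout rod beside it at (242,195). The brass cell at (580,270) is out of the housing and resting on the cushion. I'm handing the job in.

```bash
python3 -c "
from rig import ticket
print(ticket.sign_off())"
```

```text
the job is handed in; nothing more can be done
None
```

I drove the lens cell out onto the cushion, pressed it about 2 mm by feel, hung the slim rod back in its rack hole and handed the job in at about 19 s; the sign-off gave no verdict.

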